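Slide a board onto the test jig's sprung probes and hold it there

ROBOT

A 6-joint arm with a two-finger parallel gripper is mounted at the origin on the work surface. World frame = base frame: x ahead of the robot, y to its left, z up, the work surface at z = 0. Lengths are in m, angles in rad, forces in N, time in s.
With the tool pointing down it reaches from about 0.425 to 0.95 m from the base axis. Payload 3.5 kg.
Tool frame: the origin (TCP) lies midway between the tips of the shut fingers; the grasp point (between the pads) lies 19 mm behind it; z points along the fingers, y is the line along which they close (so a half turn about z gives the same grasp; the last joint's range is limited). The gripper opens to 85 mm and grips with 20 to 120 N. Pads are 22 mm wide; open, the fingers measure 114 mm over their backs; the gripper's body (76 mm by 85 mm) begins 54 mm behind the grasp point. The pads swing forward as they close: fully open they stand 13 mm farther back than shut.
Start: joints at [-1.488, 0.286, 1.577, -0, 1.279, -0.15], TCP at [0.156, -0.657, 0.231] pointing down, gripper open.
Joint ranges: [-2.77, 2.77], [-0.9, 2.22], [0.21, 2.48], [-1.53, 4.67], [0.24, 2.81], [-2.84, 2.84]. Speed limits (rad/s): [2.79, 2.79, 3.14, 3.14, 3.14, 3.14].

INTERFACE

Orientations are given as a unit quaternion [x, y, z, w].
In Python, from plant import get_state, read_camera, ctrl gives the robot as it stands.
- The arm moves only by the shell command python3 -m crank 'ROWS' [FORCE]. ROWS is JSON, a list of rows, each a list of 3 entries, a list of its own where there are three numbers: the shift along the tool's x, y, z in mm, then the turn about the tool's z in degrees, then the closure in counts, from 0 (fully open) to 255 (shut). In form: [[[tx, ty, tz], yaw, claw], ...]. A call has 1 to 10 rows; each row is the pose to reach, as a shift and turn from the pose commanded when the call began, along the tool's axes at that moment; what a row does not reach only later rows make up. A row lasts 1/10 s, in which the tool goes at most 50 mm and 8.59 degrees, less where a joint would pass 70% of its speed; a pose out of reach is approached as far as the arm can. A call with a gripper value outside its range is refused whole. The fingers move at their own pace and stop on an object; FORCE is the grip in N (left out, the last holds). Time passes only in rows, so rows that repeat a pose let the fingers close. It gives the time, the measured TCP pose, the force, the opening and the grip force at its end, in the units of the state.
- get_state(): the state, without advancing time (a new reading comes with each control period).
- read_camera(name): name is "scene" or "top" or "wrist"; returns a dict with "frame" (420x560x3 uint8, blue, green, red), "range_z" (420x560 float32, m along the optical axis (not along the pixel's ray), 0 where there is no reading), "vfov" (degrees; the focal length in pixels is half the picture's height over the tangent of half this angle, whatever the lens; pixels are square), "cx", "cy" (the principal point, pixels), "k1" (the pictures are not rectified: a ray, as slopes to the right and down, at radius r is drawn at 1 + k1 r^2 times it, then the intrinsics apply), "origin" and "orientation" of the camera in the world. Camera axes: x right, y down, z forward; pixel columns grow to the right and rows downward; lengths in m; the calibration is good to about 2 mm. A picture is of the moment at which its call begins.
- ctrl.sign_off(): hands the job in; it is judged then, once.
The state is a dict: "time": time; "qpos": joint angles; "dq": joint speeds; "joint_efforts": joint torques, N m; "eef_pos": TCP position; "tcp_rot": TCP orientation; "contact_force": force on the tool from outside, world axes, zero at the start; "wrist_torque": the same for the moment, N m; "opening": opening from 0.0 (shut) to 1.0 (fully open); "finger_force": force on a finger pad.
Only numpy, scipy, OpenCV 4.12 (cv2) and the standard library are available. Lean on these libraries where they do the work, as an engineer would, in place of code of your own. Each camera call takes 0.05 s, during which the arm holds its last target. There are 200 camera calls.

TASK

A freshly soldered board is lying in the slide-in test jig. Flip the cam lever right out to free the carriage, then push the carriage away from you until the board has driven the sprung probe block back and the carriage sits hard against its two stop screws. Finish while holding it pressed there (the springs push it back if you let go), without ramming it, without touching the board, and leaving the other things on the bench where they are.

Things in the scene. Friction and masses are not known exactly. Their poses are not given: they have to be found in the camera images.
- jig: fixed board test jig: grey base plate 300 x 190 mm, top 20 mm above the table, two guide rods along x, a rod block 46 mm high at the near end, an upright 130 mm wide, 90 mm high at x = +115 mm. Origin on the table, midway between the base's ends and between the rods; z up; x = direction in which the carriage is pushed home (roughly away from the robot), y towards the cam lever
- cam_lever (a joint): cam lever on a vertical pin beside the carriage: 0 = locked (its half-moon cam sits in a notch of the tray, the carriage cannot move); grows clockwise seen from above as the lever swings outwards, away from the carriage; free from 1.32 rad on, end stop at 1.57 rad. Friction: about 1.2 N at the knob; stays where it is left
- cam_knob (a point): centre of the black ball knob (22 mm across) on the lever's end, 97 mm above the table, on an upright stem 10 mm thick; the lever's flat bar runs below it, top 65 mm above the table; nothing else stands within 40 mm of the knob at its height. May be gripped or pushed
- cam_pivot (a point): point on the lever's vertical pin axis at the height of the knob's centre, at x = -30, y = +80 mm of the jig; the knob circles it at 85 mm radius. With the lever at 0 the knob lies at x = -112, y = +102 mm of the jig, at 1.57 rad at x = -8, y = +162 mm
- carriage (a joint): sliding carriage on the guide rods, along the jig's x: 0 = drawn out (the start, locked), 0.055 m = against the two stop screws. Slides with about 1.5 N of friction; from about 0.046 m on the board's connector pushes the probe block back
- tray: the carriage's top: aluminium plate 142 x 128 x 12 mm, top face 54 mm above the table, with a black nest (walls 66 mm above the table) around the board, and the push bar. Origin between the rods, 20 mm above the table; axes as the jig's; with the carriage at 0 it lies at x = -50 mm of the jig
- push_bar (a point): centre of the push bar at the carriage's near end: round steel bar 14 mm thick, 60 mm long along y, axis 100 mm above the table, on two posts 12 mm thick at y = +-22 mm; x of this point is the push direction. 15 mm lie free between the bar and the nest's rear wall (lower, 66 mm above the table); behind the bar (-x) all is free above 54 mm
- stops: the two stop screws (12 mm thick) standing out of the jig's upright towards the carriage; they meet the front edge of the tray's plate at x = +65, y = +-52 mm of the jig, 48 mm above the table; origin at the jig's origin
- probe_block (a joint): sprung block of contact pins on the upright, moved back along the jig's x: 0 = at rest, about 0.008 m when the carriage is at its stops. Its springs push back with 3 N at first contact and about 10 N at the stops
- board: the green circuit board, 92 x 70 x 2 mm, with three potentiometers, capacitors and a black edge connector that overhangs its front edge; loose in the nest, underside 58 mm above the table; the parts in its rear (near) half reach 71 mm, the potentiometer knobs further forward 86 mm above the table. Origin under its centre, axes as the jig's
- screwdriver: bystander: black-handled screwdriver 170 mm long, lying beside the jig
- spare_pot: bystander: spare potentiometer, 20 x 18 mm, 33 mm high, near the jig
- knob_cap: bystander: black knob cap 24 mm across, 16 mm high, near the jig
- tip_cleaner: bystander: round steel tin with brass wool, 68 mm across, 40 mm high
- solder_reel: bystander: reel of solder, 58 mm across, 38 mm high
- side_cutters: bystander: side cutters, 140 mm long, lying flat
- flux_jar: bystander: small amber jar, 42 mm across, 50 mm high
- nest (a point): point on the nest's floor under the middle of the board, 58 mm above the table; moves with the tray; axes as the jig's
Mind the look-alikes: they are no part of the job. Of the things that look like the board, the smallest one is meant.

How it is judged:
By the outcome, as a careful person would: the job done as asked, in the order asked, and still so for the second after the job is handed in, while the arm keeps its last pose, push and grip.
It also fails if it takes over 54 s, if anything falls off the work surface, if the arm or the gripper's body presses on something with over 40 N, if the wrist force passes 120 N, or if a joint passes its speed limit or range.

## Working session

There is one attempt and no reset: what is moved stays moved. The work goes in short steps, Python scripts to look and compute and a shell command to move; the robot and the scene stay as the last step left them, time stands still between calls to the robot, and variables do not carry over. Pictures are saved under pics/ and viewed, at most 10 in all, crops included, and the job is handed in when it is done.

```bash
mkdir -p pics; cat > h.py <<'E'
import numpy as np, cv2
from plant import get_state, read_camera, ctrl
from scipy.spatial.transform import Rotation as R
def cal(c):
    h=c["frame"].shape[0]; f=h/2/np.tan(np.radians(c["vfov"])/2)
    K=np.array([[f,0,c["cx"]],[0,f,c["cy"]],[0,0,1.]])
    return K,R.from_quat(c["orientation"]).as_matrix(),np.array(c["origin"])
def rays(c,px):
    K,Rm,o=cal(c); px=np.atleast_2d(np.array(px,float))
    d=(px-[K[0,2],K[1,2]])/K[0,0]; u=d.copy()
    for _ in range(20): u=d/(1+c["k1"]*(u**2).sum(1,keepdims=True))
    return np.c_[u,np.ones(len(u))]@Rm.T,o
def onplane(c,px,z):
    d,o=rays(c,px); return o+d*((z-o[2])/d[:,2])[:,None]
def cloud(c):
    h,w=c["range_z"].shape; v,u=np.mgrid[:h,:w]
    d,o=rays(c,np.c_[u.ravel(),v.ravel()]); return (o+d*c["range_z"].reshape(-1,1)).reshape(h,w,3)
E
python3 - <<'E'
from h import *
import pickle
for n in("scene","top"):
    c=read_camera(n); cv2.imwrite(f"pics/{n}0.png",c["frame"]); pickle.dump(c,open(n+".pkl","wb"))
    print(n,c["origin"],c["vfov"],c["k1"],cal(c)[1].round(2).tolist())
print(get_state())
E
```

```text
scene [1.31231764 0.18389469 1.0611762 ] 45.27772986555344 -0.1655273036790231 [[-0.23, 0.76, -0.6], [0.97, 0.18, -0.15], [-0.01, -0.62, -0.78]]
top [0.26719027 0.00287148 1.53384587] 47.92502127374092 0.05613874646617983 [[-0.01, -0.98, 0.2], [-1.0, 0.01, -0.0], [0.0, -0.2, -0.98]]
{'time': 0.1, 'qpos': array([-1.48799232e+00,  2.87116154e-01,  1.57804505e+00,  1.50384962e-05,
        1.27861441e+00, -1.50000812e-01]), 'dq': array([-5.72831946e-04, -7.16001606e-04, -4.09489869e-03,  8.56798726e-05,
       -1.06512159e-03,  1.59898265e-04]), 'joint_efforts': array([ 7.37707778e-04, -4.07297587e+01, -2.93696898e+01, -1.53426495e-04,
        3.45578774e-03, -4.34187385e-06]), 'eef_pos': array([ 0.155709  , -0.65617566,  0.23005163]), 'tcp_rot': array([ 9.93232547e-01,  1.16137493e-01,  4.38592387e-05, -1.09062274e-03]), 'contact_force': array([ 0.80268661, -0.16972706,  0.08294835]), 'wrist_torque': array([-0.02270589, -0.01113271,  0.06907869]), 'finger_force': 0.0, 'opening': 0.9997167489821239}
```

View pics/top0.png

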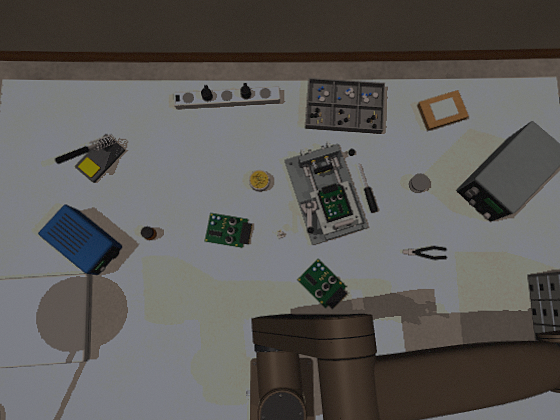

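View pics/scene0.png

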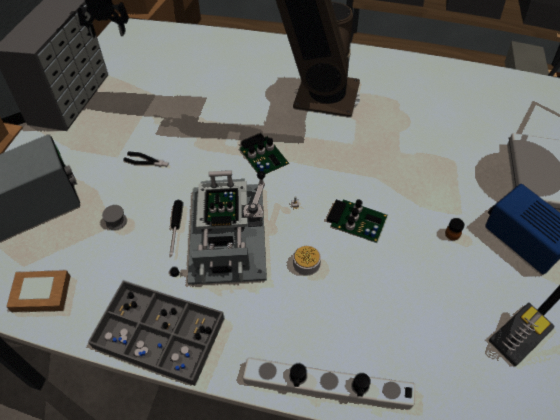

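Top view: jig around (328,195), near end down, lever on its left side (~(305,210)); loose boards at (228,230) and (322,282). Now the jig pose from depth.

```bash
cat > m.py <<'E'
from h import *
import pickle
c=pickle.load(open("top.pkl","rb")); P=cloud(c); s=pickle.load(open("scene.pkl","rb"));Q=cloud(s)
ctr=onplane(c,[[328,195]],0.02)[0]; print("ctr",ctr)
A=np.r_[P.reshape(-1,3),Q.reshape(-1,3)]
A=A[np.hypot(*(A[:,:2]-ctr[:2]).T)<0.2]
b=A[(A[:,2]>.012)&(A[:,2]<.028)]; print(len(b))
# rasterise the base plate (all heights>12mm), open to drop clutter, largest blob
m=np.zeros((220,220),np.uint8); a=A[A[:,2]>.012]
ij=((a[:,:2]-ctr[:2])/.002+110).astype(int); m[ij[:,0],ij[:,1]]=255
m=cv2.morphologyEx(cv2.morphologyEx(m,cv2.MORPH_CLOSE,np.ones((5,5))),cv2.MORPH_OPEN,np.ones((15,15)))
k=max(cv2.findContours(m,0,1)[0],key=cv2.contourArea)
r=cv2.minAreaRect(k); print("rect",(np.array(r[0][::-1])-110)*.002+ctr[:2],np.array(r[1])*2,r[2])
h=A[(A[:,2]>.088)&(A[:,2]<.125)]
print("high",[(x.round(3)).tolist() for x in h[::max(1,len(h)//40)]])
cr=lambda c,x,y,w,h,n:cv2.imwrite(n,cv2.resize(c["frame"][y:y+h,x:x+w],None,fx=5,fy=5,interpolation=cv2.INTER_CUBIC))
cr(c,270,135,120,115,"pics/t1.png"); cr(s,160,155,140,118,"pics/s1.png")
E
python3 m.py
```

```text
ctr [ 0.60940626 -0.15636176  0.02      ]
5472
rect [ 0.61663636 -0.14511781] [307.54983521 199.65368652] 73.0724868774414
high [[0.756, -0.175, 0.095], [0.747, -0.178, 0.091], [0.741, -0.143, 0.088], [0.735, -0.161, 0.097], [0.735, -0.169, 0.088], [0.727, -0.089, 0.093], [0.724, -0.101, 0.092], [0.721, -0.095, 0.09], [0.718, -0.098, 0.089], [0.711, -0.069, 0.09], [0.584, -0.143, 0.088], [0.51, -0.218, 0.11], [0.505, -0.2, 0.108], [0.499, -0.166, 0.108], [0.493, -0.163, 0.104], [0.483, -0.089, 0.11], [0.473, -0.09, 0.095], [0.496, -0.178, 0.106], [0.501, -0.193, 0.104], [0.513, -0.21, 0.108], [0.487, -0.091, 0.109], [0.508, -0.179, 0.106], [0.511, -0.204, 0.1], [0.487, -0.084, 0.104], [0.515, -0.216, 0.094], [0.487, -0.082, 0.092], [0.721, -0.117, 0.092], [0.733, -0.165, 0.09], [0.72, -0.108, 0.091], [0.735, -0.164, 0.089], [0.723, -0.109, 0.091], [0.744, -0.184, 0.09], [0.729, -0.127, 0.089], [0.716, -0.063, 0.091], [0.733, -0.115, 0.095], [0.747, -0.18, 0.089], [0.735, -0.125, 0.09], [0.723, -0.071, 0.091], [0.743, -0.139, 0.092], [0.724, -0.073, 0.088], [0.738, -0.119, 0.088]]
```

View pics/t1.png

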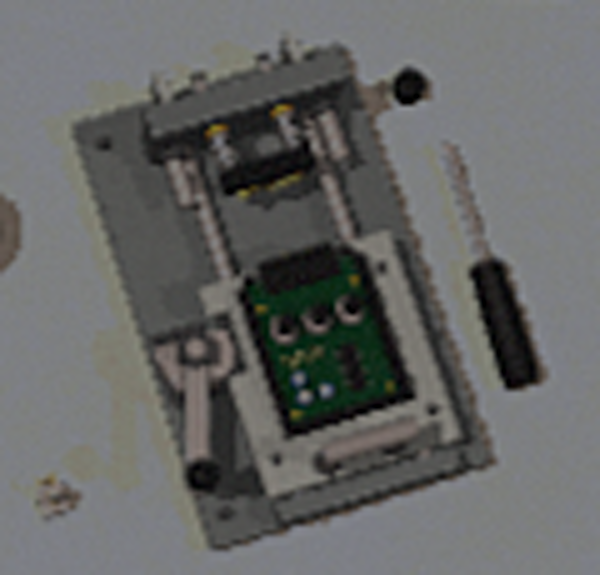

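View pics/s1.png

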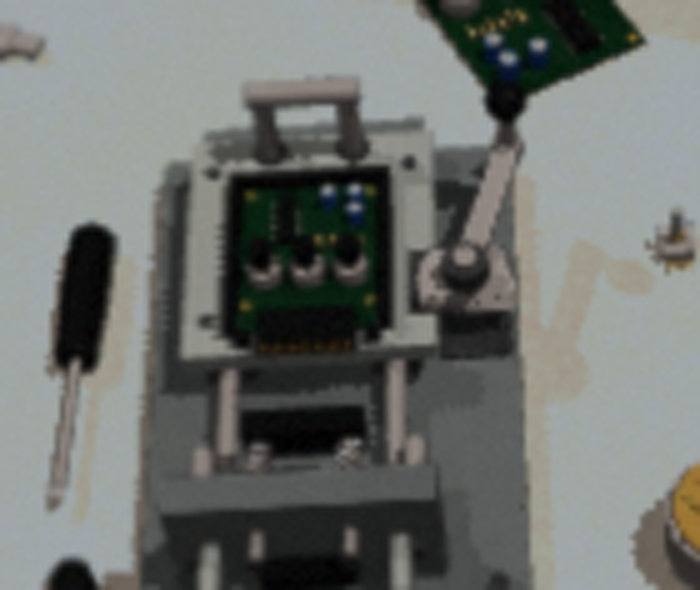

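Top crop: knob at full-image (311,229.4), bar ends (334,226.6)-(358,221.4), base corners (285,160),(312,244.6),(369,227). Scene: knob (261,175), bar ends (209.6,173.6)-(231.4,173).

```bash
python3 - <<'E'
from h import *
import pickle
c=pickle.load(open("top.pkl","rb")); s=pickle.load(open("scene.pkl","rb"))
print("knob",onplane(c,[[311,229.4]],.1)[0],onplane(s,[[261,175]],.1)[0])
print("bar",onplane(c,[[334,226.6],[358,221.4]],.105).round(4).tolist(),onplane(s,[[209.6,173.6],[231.4,173]],.105).round(4).tolist())
k=onplane(c,[[285,160],[312,244.6],[369,227]],.02)[:,:2]; print(k.round(4).tolist())
e=k[0]-k[1]; print(np.linalg.norm(e),np.linalg.norm(k[2]-k[1]))
print("yaws",np.degrees(np.arctan2(e[1],e[0])),"centre",(k[0]+k[2])/2)
for th in np.radians([14,15,16,17,18]):
  ctr=(k[0]+k[2])/2; M=np.array([[np.cos(th),-np.sin(th)],[np.sin(th),np.cos(th)]])
  pts=onplane(c,[[311,229.4],[346,224]],.103)[:,:2]
  print(np.degrees(th),"knob,bar in jig",((pts-ctr)@M).round(4).tolist())
E
```

```text
knob [ 0.48358632 -0.09305535  0.1       ] [ 0.48454987 -0.08735927  0.1       ]
bar [[0.4911, -0.1631, 0.105], [0.5068, -0.237, 0.105]] [[0.5138, -0.2166, 0.105], [0.4992, -0.1621, 0.105]]
[[0.7298, -0.0162], [0.4463, -0.1007], [0.5025, -0.286]]
0.29582979517398506 0.1936492638206021
yaws 16.598915120969956 centre [ 0.61615935 -0.15106849]
14.0 knob,bar in jig [[-0.115, 0.0887], [-0.1254, -0.0195]]
14.999999999999998 knob,bar in jig [[-0.1134, 0.0907], [-0.1257, -0.0173]]
16.0 knob,bar in jig [[-0.1118, 0.0926], [-0.126, -0.0151]]
17.0 knob,bar in jig [[-0.1102, 0.0946], [-0.1262, -0.0129]]
18.0 knob,bar in jig [[-0.1085, 0.0965], [-0.1264, -0.0107]]
```

```bash
cat >> h.py <<'E'
def go(p,yaw=None):
    s=get_state(); T=R.from_quat(s["tcp_rot"]).as_matrix()
    print("at",s["eef_pos"].round(4),"toolx",np.degrees(np.arctan2(T[1,0],T[0,0])).round(2),"shift mm",((np.array(p)-s["eef_pos"])@T*1000).round(1),"F",s["contact_force"].round(1),"t",s["time"])
E
python3 -c "
from h import *
go([.42,-.13,.25]);go([.30,-.35,.25])"
```

```text
at [ 0.1557 -0.6562  0.2301] toolx 13.34 shift mm [ 378.6 -451.1  -18.8] F [ 0.8 -0.2  0.1] t 0.1
at [ 0.1557 -0.6562  0.2301] toolx 13.34 shift mm [ 211.  -264.7  -19.3] F [ 0.8 -0.2  0.1] t 0.1
```

```bash
python3 -m crank '[[[32,-38,-19],0,0],[[64,-76,-19],0,0],[[96,-114,-19],0,0],[[128,-152,-19],0,0],[[160,-190,-19],0,0],[[192,-228,-19],0,0],[[224,-266,-19],0,0],[[256,-304,-19],0,0],[[288,-342,-19],-3,0],[[310,-369,-19],-3.4,0]]'
python3 -m crank '[[[30,-35,0],0,0],[[55,-65,0],0,0],[[70,-84,0],0,0],[[70,-84,0],0,0],[[70,-84,0],0,0],[[70,-84,0],0,0]]'
python3 - <<'E'
from h import *
import pickle
c=read_camera("wrist"); cv2.imwrite("pics/w0.png",c["frame"]); pickle.dump(c,open("w.pkl","wb")); go([.484,-.09,.2])
E
```

```text
time: 1.1
eef_pos: [0.3727, -0.2234, 0.25]
tcp_rot: [0.989, 0.147, 0.0, -0.0]
contact_force: [-0.4, -0.5, -0.1]
opening: 0.995
finger_force: 0.0
time: 1.7
eef_pos: [0.4148, -0.1263, 0.2501]
tcp_rot: [0.989, 0.145, -0.0, 0.0]
contact_force: [-0.3, -0.5, -0.3]
opening: 0.999
finger_force: 0.0
at [ 0.4147 -0.1265  0.2501] toolx 16.65 shift mm [ 76.8 -15.1  50.1] F [ 0.4 -0.1 -0. ] t 1.75
```

View pics/w0.png

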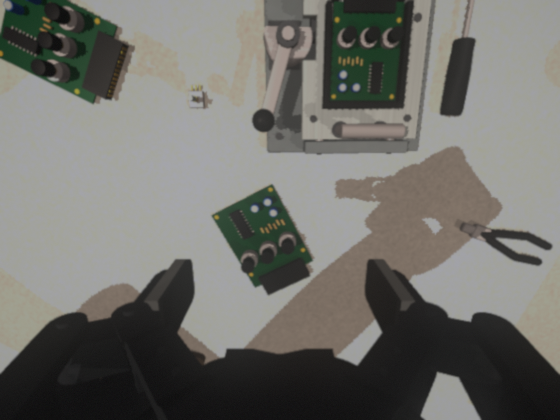

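Wrist view: knob at (263,120), bar ends (338,130)–(407,130), pivot cap (288,36); jig axes aligned with the tool.

```bash
python3 - <<'E'
from h import *
import pickle
c=pickle.load(open("w.pkl","rb"));P=cloud(c)
print(P[120,263],P[130,372],P[36,288])
k=onplane(c,[[263,120]],.099)[0];b=onplane(c,[[338,130],[407,130]],.103);print("knob",k,"bar",b.mean(0),np.linalg.norm(b[1]-b[0]),np.degrees(np.arctan2(*(b[0]-b[1])[[0,1]])))
th=np.radians(16.7);M=np.array([[np.cos(th),-np.sin(th)],[np.sin(th),np.cos(th)]])
print("jig origin from knob",k[:2]-M@[-.112,.102],"bar in jig",M.T@(b.mean(0)[:2]-(k[:2]-M@[-.112,.102])))
go([k[0],k[1],.078])
print("pivot in tool from knob: +82,-(-22)")
for a in np.arange(0,1.58,.157): # knob rel start, tool axes (x=jig x, y=-jig y)
    t=np.arctan2(22,-82)-a; print(a.round(2),(85*np.cos(t)+82).round(),-(85*np.sin(t)-22).round())
E
```

```text
[ 0.48091736 -0.09154591  0.10861673] [ 0.50191756 -0.19257029  0.10747683] [ 0.563135   -0.09157653  0.07254687]
knob [ 0.4807657  -0.09106429  0.099     ] bar [ 0.50234715 -0.19443673  0.103     ] 0.06645262345836297 -16.868121598259187
jig origin from knob [ 0.61735259 -0.15657781] bar in jig [-0.12103396 -0.0032141 ]
at [ 0.4147 -0.1265  0.2501] toolx 16.65 shift mm [ 73.5 -15.  172.1] F [ 0.4 -0.1 -0. ] t 1.75
pivot in tool from knob: +82,-(-22)
0.0 -0.0 -0.0
0.16 4.0 -13.0
0.31 11.0 -24.0
0.47 19.0 -35.0
0.63 29.0 -44.0
0.78 39.0 -52.0
0.94 52.0 -57.0
1.1 64.0 -61.0
1.26 78.0 -63.0
1.41 91.0 -63.0
1.57 104.0 -60.0
```

```bash
python3 -m crank '[[[40,-8,20],0,0],[[73,-15,50],0,0],[[73,-15,90],0,0],[[73,-15,125],0,0],[[73,-15,150],0,0],[[73,-15,168],0,0],[[73,-15,172],0,0],[[73,-15,172],0,100],[[73,-15,172],0,180],[[73,-15,172],0,255]]' 25
python3 -m crank '[[[0,0,0],0,255],[[0,0,0],0,255],[[0,0,0],0,255],[[0,0,0],0,255],[[0,0,0],0,255]]' 25
```

```text
time: 2.75
eef_pos: [0.4817, -0.0909, 0.0799]
tcp_rot: [0.989, 0.145, 0.001, 0.001]
contact_force: [-0.6, -0.1, -0.4]
opening: 0.518
finger_force: 0.0
time: 3.25
eef_pos: [0.4812, -0.0905, 0.0793]
tcp_rot: [0.989, 0.146, 0.0, 0.0]
contact_force: [-1.9, -0.2, 5.8]
opening: 0.233
finger_force: 24.5
```

```bash
python3 -m crank '[[[1,-6,0],0,255],[[4,-13,0],0,255],[[7,-19,0],0,255],[[11,-24,0],0,255],[[15,-30,0],0,255],[[19,-35,0],0,255],[[24,-40,0],0,255],[[29,-44,0],0,255],[[34,-48,0],0,255],[[39,-52,0],0,255]]'
python3 -m crank '[[[6,-3,0],0,255],[[13,-5,0],0,255],[[19,-7,0],0,255],[[25,-9,0],0,255],[[32,-10,0],0,255],[[39,-11,0],0,255],[[46,-11,0],0,255],[[52,-11,0],0,255],[[61,-9,0],0,255],[[61,-9,0],0,255]]'
python3 - <<'E'
from h import *
s=get_state();print(s["contact_force"],s["opening"],s["finger_force"])
p=s["eef_pos"][:2];th=np.radians(16.7);M=np.array([[np.cos(th),-np.sin(th)],[np.sin(th),np.cos(th)]])
print(M.T@(p-[.61735,-.1566]))
E
```

```text
time: 4.25
eef_pos: [0.5038, -0.0294, 0.0788]
tcp_rot: [0.989, 0.146, 0.0, 0.001]
contact_force: [0.9, -8.9, 4.2]
opening: 0.231
finger_force: 24.8
time: 5.25
eef_pos: [0.5563, -0.0061, 0.0777]
tcp_rot: [0.989, 0.147, -0.005, 0.003]
contact_force: [-8.6, -14.7, 7.6]
opening: 0.238
finger_force: 25.5
[ -8.61579016 -14.74898831   7.63064581] 0.2375764840236391 25.51435500383377
[-0.01517045  0.1617234 ]
```

```bash
python3 -m crank '[[[3,2,0],0,255],[[6,4,0],0,255],[[7,5,0],0,255],[[7,5,0],0,255]]'
python3 -m crank '[[[0,0,0],0,0],[[0,0,0],0,0],[[0,0,0],0,0],[[0,0,0],0,0],[[0,0,-20],0,0],[[0,0,-60],0,0],[[-30,0,-90],0,0],[[-80,30,-90],0,255],[[-120,60,-90],0,255],[[-120,60,-90],0,255]]'
python3 - <<'E'
from h import *
import pickle
c=read_camera("wrist"); cv2.imwrite("pics/w1.png",c["frame"]); pickle.dump(c,open("w.pkl","wb")); go([.484,-.09,.2])
E
```

```text
time: 5.65
eef_pos: [0.5608, -0.0048, 0.0763]
tcp_rot: [0.989, 0.147, -0.009, -0.002]
contact_force: [-13.5, -3.3, 10.0]
opening: 0.232
finger_force: 25.9
time: 6.65
eef_pos: [0.4673, -0.1, 0.1684]
tcp_rot: [0.99, 0.144, -0.0, 0.0]
contact_force: [0.3, -0.1, 0.8]
opening: 0.513
finger_force: 0.0
at [ 0.4678 -0.0997  0.1684] toolx 16.54 shift mm [ 18.3  -4.7 -31.6] F [ 1.1  0.4 -1. ] t 6.7
```

View pics/w1.png

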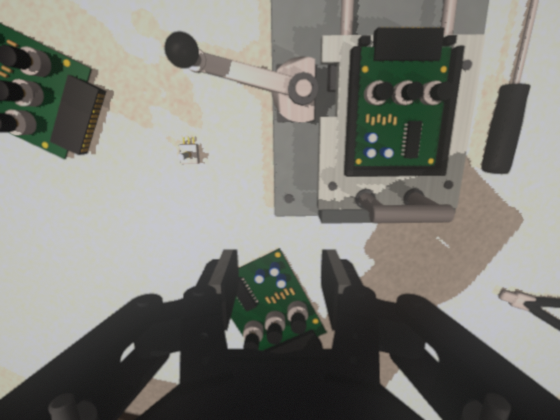

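Lever is fully out: knob (182,49), pivot (302,88); push bar from (368,213) to (453,213).

```bash
python3 - <<'E'
from h import *
import pickle
c=pickle.load(open("w.pkl","rb"))
b=onplane(c,[[367,213],[453,213]],.103);print("bar",b.mean(0),np.linalg.norm(b[1]-b[0]))
k=onplane(c,[[182,49],[302,88]],.1)[:,:2];print(k)
m=b.mean(0);th=np.radians(16.7);u=np.array([np.cos(th),np.sin(th),0])
p=m-u*.045;p[2]=.082; go(p); p=m-u*.018;p[2]=.082; go(p)
E
```

```text
bar [ 0.50195898 -0.19300317  0.103     ] 0.06498389583966942
[[ 0.56248132 -0.00639436]
 [ 0.56205436 -0.0886209 ]]
at [ 0.4678 -0.0997  0.1684] toolx 16.54 shift mm [-38.8  99.3  86.4] F [ 1.1  0.4 -1. ] t 6.7
at [ 0.4678 -0.0997  0.1684] toolx 16.54 shift mm [-11.8  99.2  86.4] F [ 1.1  0.4 -1. ] t 6.7
```

```bash
python3 -m crank '[[[-20,40,0],0,255],[[-39,75,0],0,255],[[-39,99,20],0,255],[[-39,99,60],0,255],[[-39,99,80],0,255],[[-39,99,86],0,255],[[-32,99,86],0,255],[[-26,99,86],0,255],[[-20,99,86],0,255],[[-16,99,86],0,255]]'
python3 -m crank '[[[2,0,0],0,255],[[4,0,0],0,255],[[6,0,0],0,255],[[8,0,0],0,255],[[10,0,0],0,255],[[12,0,0],0,255],[[14,0,0],0,255],[[16,0,0],0,255],[[18,0,0],0,255],[[20,0,0],0,255]]'
python3 -c "
from h import *
go([.5020,-.1930,.082])"
```

```text
time: 7.7
eef_pos: [0.4842, -0.1974, 0.0839]
tcp_rot: [0.989, 0.146, 0.001, 0.001]
contact_force: [-2.8, -1.4, 1.3]
opening: 0.002
finger_force: 1.3
time: 8.7
eef_pos: [0.5018, -0.1913, 0.0823]
tcp_rot: [0.989, 0.146, -0.0, -0.0]
contact_force: [-1.6, 0.1, 1.0]
opening: 0.003
finger_force: 0.8
at [ 0.5018 -0.1913  0.0823] toolx 16.74 shift mm [-0.3  1.7  0.3] F [-1.6  0.1  1. ] t 8.7
```

```bash
python3 -m crank '[[[3,0,0],0,255],[[6,0,0],0,255],[[9,0,0],0,255],[[12,0,0],0,255],[[15,0,0],0,255],[[17,0,0],0,255],[[19,0,0],0,255],[[21,0,0],0,255],[[23,0,0],0,255],[[24,0,0],0,255]]'
python3 -m crank '[[[1,0,0],0,255],[[2,0,0],0,255],[[3,0,0],0,255],[[4,0,0],0,255],[[5,0,0],0,255],[[6,0,0],0,255],[[7,0,0],0,255],[[7,0,0],0,255]]'
```

```text
time: 9.7
eef_pos: [0.5248, -0.1844, 0.0822]
tcp_rot: [0.989, 0.146, -0.0, -0.0]
contact_force: [-2.5, 0.7, 0.5]
opening: 0.0
finger_force: 0.8
time: 10.5
eef_pos: [0.5305, -0.1826, 0.0822]
tcp_rot: [0.989, 0.146, -0.001, -0.0]
contact_force: [-5.1, 0.7, 2.0]
opening: 0.0
finger_force: 2.7
```

```bash
python3 -m crank '[[[0.7,0,0],0,255],[[1.4,0,0],0,255],[[2.1,0,0],0,255],[[2.8,0,0],0,255],[[3.5,0,0],0,255],[[4,0,0],0,255],[[4,0,0],0,255]]'
```

```text
time: 11.2
eef_pos: [0.5334, -0.1817, 0.0822]
tcp_rot: [0.989, 0.146, -0.003, -0.0]
contact_force: [-8.9, -0.4, 4.2]
opening: -0.003
finger_force: 4.3
```

```bash
python3 -m crank '[[[0.5,0,0],0,255],[[1,0,0],0,255],[[1.5,0,0],0,255],[[2,0,0],0,255],[[2,0,0],0,255]]'; python3 -m crank '[[[0.5,0,0],0,255],[[1,0,0],0,255],[[1.5,0,0],0,255],[[2,0,0],0,255],[[2,0,0],0,255]]'
```

```text
time: 11.7
eef_pos: [0.5349, -0.1812, 0.0822]
tcp_rot: [0.989, 0.146, -0.003, -0.0]
contact_force: [-9.9, -1.4, 5.1]
opening: 0.001
finger_force: 5.0
time: 12.2
eef_pos: [0.5364, -0.1807, 0.0821]
tcp_rot: [0.989, 0.146, -0.004, -0.001]
contact_force: [-11.1, -1.5, 5.4]
opening: 0.004
finger_force: 5.7
```

```bash
python3 -m crank '[[[0.5,0,0],0,255],[[1,0,0],0,255],[[1.5,0,0],0,255],[[2,0,0],0,255],[[2,0,0],0,255]]'; python3 -m crank '[[[0.5,0,0],0,255],[[1,0,0],0,255],[[1.5,0,0],0,255],[[2,0,0],0,255],[[2,0,0],0,255]]'
python3 - <<'E'
from h import *
for n in("scene",):
    c=read_camera(n); cv2.imwrite("pics/s2.png",cv2.resize(c["frame"][155:273,160:300],None,fx=5,fy=5,interpolation=cv2.INTER_CUBIC))
E
```

```text
time: 12.7
eef_pos: [0.5364, -0.1807, 0.0821]
tcp_rot: [0.989, 0.147, -0.007, -0.001]
contact_force: [-17.1, -4.9, 9.3]
opening: -0.002
finger_force: 9.0
time: 13.2
eef_pos: [0.5365, -0.1807, 0.0822]
tcp_rot: [0.989, 0.147, -0.009, -0.001]
contact_force: [-22.8, -5.2, 12.5]
opening: 0.0
finger_force: 12.3
```

View pics/s2.png

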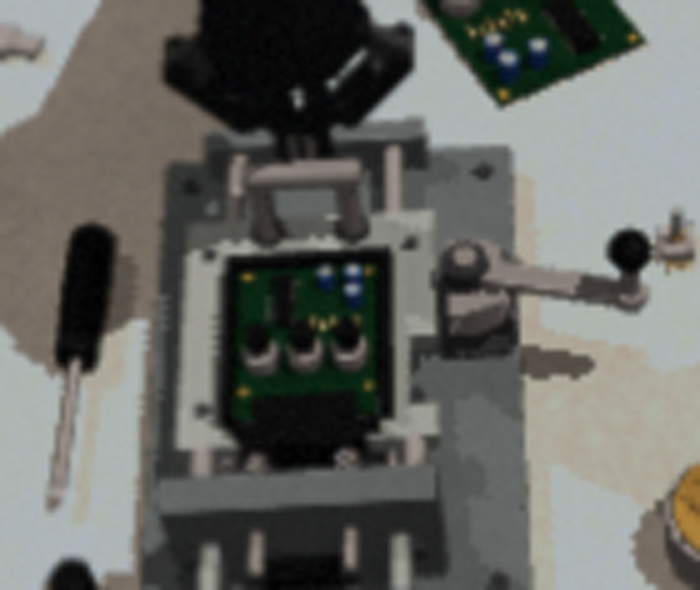

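The scene crop shows the carriage home: the connector (300,420) is against the probe block, the stop screws are met, and the lever is out (knob at (630,250)). TCP stalled while the force rose to 23 N, so it is hard on the stops.

```bash
python3 -m crank '[[[0,0,0],0,255],[[0,0,0],0,255],[[0,0,0],0,255],[[0,0,0],0,255],[[0,0,0],0,255]]'; python3 -c "
from plant import ctrl
print(ctrl.sign_off())"
```

```text
time: 13.75
eef_pos: [0.5365, -0.1807, 0.0821]
tcp_rot: [0.989, 0.147, -0.009, -0.001]
contact_force: [-23.6, -5.5, 11.5]
opening: 0.001
finger_force: 12.2
the job is handed in; nothing more can be done
None
```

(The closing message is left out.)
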